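# Gang two mould inserts in the lever vice

## Task

Pick up the two matching slotted mould inserts together in one grasp and, without parting them, set them gently down as a pair in the open vice: upright on its bed, slotted faces towards the copper jaw faces, ends level with each other, in the middle of the jaw width. Let go, then push the vice lever round until the moving jaw clamps the pair firmly against the fixed jaw and stays so by itself. Leave the other things on the bench where they are.

Things in the scene. Friction and masses are not known exactly. Their poses are not given: they have to be found in the camera images.
- insert_a_center (a point): centre (33 mm above its foot) of one of two identical steel mould inserts: a block 14 mm thick (x), 45 mm long (y), 66 mm tall (z up), about 0.3 kg, with four narrow upright slots in each broad face. The two stand side by side on the bench, nearly parallel, with 2 to 8 mm of air between their broad faces; insert b is on insert a's +x side.
- insert_b_center (a point): the same point of the second, identical insert. Fingers closing across the broad faces slide the two together and hold both (28 mm). In the vice the lower 26 mm of each stands between the jaws, so grip only the upper 40 mm.
- jaw_foot (a point): on the vice's bed, 45 mm above the bench, at the foot of the fixed jaw's copper face, mid jaw width; x points square from this face to the moving jaw's copper face, y along the jaws to the lever's side, z up. Jaws: 80 mm wide (y), 26 mm tall above the bed. The opening between the copper faces is 48 mm minus 18 mm per radian of the lever.
- vice: dark iron lever vice bolted to the bench; origin on the bench below jaw_foot, same axes. Base 262 mm long (x -75 to 187), 84 mm wide, its foot lugs 130 mm wide; fixed jaw x -62 to 0; moving jaw 57 mm long; behind it a housing (x 120 to 180 mm, top 80 mm above the bench) with the lever's upright shaft at x 150, y 0.
- moving_face: copper face of the moving jaw, a plate 10 x 80 x 25 mm, sprung into the jaw (10 N per mm, up to 7 mm); origin at the foot of its gripping side, mid jaw width
- lever (a joint): lever angle, rad: 0 fully open (lever at 45 degrees between the vice's x and y axes), growing anticlockwise from above as the jaw closes, stop at 1.45; starts at 0 to 0.25. Takes about 4 N at the grip and stays where left. The jaw meets the 28 mm pair at about 1.1; the push then grows by about 2.4 N per 0.1 rad. From 1.25 on it is firm; let go, it holds by itself at about 1.25.
- lever_grip (a point): middle of the black upright grip on the lever's end: 25 mm thick, 42 mm tall (88 to 130 mm above the bench; this point at 110 mm), 135 mm from the shaft; the steel lever arm, 13 mm thick, runs to its foot 90 mm above the bench
- lever_pivot (a point): point on the lever's upright shaft axis, at the height of lever_grip
- core_pin_block_center (a point): a bystander: another mould's core, a square steel block 34 x 34 x 26 mm with a round 22 mm nose on top, 46 mm tall over all; centre, half-way up; leave it alone
- wire_brush_center (a point): a bystander: wooden hand brush with brass wires, about 185 mm long (its x axis), 24 mm wide, 28 mm tall, lying past the lever end of the vice; centre; leave it alone
- jar_center (a point): a bystander: small amber glass jar with steel cap, 48 mm across, 62 mm tall; centre, half-way up; leave it alone
Not all that is in view belongs to the job. What is shaped like the part that bears insert_a_center but pink or purple is not meant. Leave any turquoise look-alike of the part that bears insert_b_center alone.

How it is judged (in metres and radians):
On the way, in this order (a step that is already met when the one before it is completed fails the run):
1. both inserts are held between the fingers in one grasp and lifted clear of the bench, side by side (height (world z) of each of insert_a_center, insert_b_center above 0.058 m and contact force between the fingers and insert_a above 1 N and contact force between the fingers and insert_b above 1 N and distance between insert_a_center and insert_b_center below 0.017 m), for 0.2 s.
2. the pair stands on the vice's bed between the jaws, upright and side by side, let go (x of insert_a_center in the frame of jaw_foot between 0.004 and 0.044 m and y of insert_a_center in the frame of jaw_foot between -0.015 and 0.015 m and z of insert_a_center in the frame of jaw_foot between 0.0305 and 0.0355 m and angle between each of insert_a_center, insert_b_center's own z axis and vertical below 0.1 rad and angle between the x axis of each of insert_a_center, insert_b_center and the x axis of jaw_foot, either way round below 0.2 rad and x of insert_b_center in the frame of jaw_foot between 0.004 and 0.044 m and y of insert_b_center in the frame of jaw_foot between -0.015 and 0.015 m and z of insert_b_center in the frame of jaw_foot between 0.0305 and 0.0355 m and horizontal distance between insert_a_center and insert_b_center below 0.019 m and contact force between the fingers and insert_a below 0.1 N and contact force between the fingers and insert_b below 0.1 N), for 0.2 s.
At the end, for the whole second after the job is handed in: Both inserts upright and square to the jaws (0.06 rad) on the vice bed (2.5 mm), broad faces together, ends level within 5 mm, centres within 12 mm of mid jaw width; the moving jaw presses them together with over 10 N by itself; released, at rest, bystanders not moved over 15 mm (x of insert_a_center in the frame of jaw_foot between 0.004 and 0.044 m and y of insert_a_center in the frame of jaw_foot between -0.012 and 0.012 m and z of insert_a_center in the frame of jaw_foot between 0.0305 and 0.0355 m and angle between each of insert_a_center, insert_b_center's own z axis and vertical below 0.06 rad and angle between the x axis of each of insert_a_center, insert_b_center and the x axis of jaw_foot, either way round below 0.06 rad and x of insert_b_center in the frame of jaw_foot between 0.004 and 0.044 m and y of insert_b_center in the frame of jaw_foot between -0.012 and 0.012 m and z of insert_b_center in the frame of jaw_foot between 0.0305 and 0.0355 m and horizontal distance between insert_a_center and insert_b_center below 0.015 m and contact force between insert_a and insert_b above 10 N and (contact force between moving_face and insert_a above 10 N or contact force between moving_face and insert_b above 10 N) and linear speed of each of insert_a, insert_b below 0.02 m/s); the robot touches nothing.
It fails at once if the two inserts get separated (centres more than 45 mm apart) (distance between insert_a_center and insert_b_center above 0.045 m).
It fails at once if an insert is dropped or knocked (moves faster than 0.35 m/s while not held) ((linear speed of insert_a above 0.35 m/s and contact force between the fingers and insert_a below 0.1 N) or (linear speed of insert_b above 0.35 m/s and contact force between the fingers and insert_b below 0.1 N)).
It fails at once if a bystander is moved by more than 15 mm (distance of any of core_pin_block_center, wire_brush_center, jar_center from where it was at the start of the episode above 0.015 m).
It also fails if it takes over 58 s, if anything falls off the work surface, if the arm or the gripper's body presses on something with over 40 N, if the wrist force passes 120 N, or if a joint passes its speed limit or range.

## Robot

A 6-joint arm with a two-finger parallel gripper is mounted at the origin on the work surface. World frame = base frame: x ahead of the robot, y to its left, z up, the work surface at z = 0. Lengths are in mm, angles in rad, forces in N, time in s.
With the tool pointing down it reaches from about 250 to 775 mm from the base axis. Payload 8.9 kg.
Tool frame: the origin (TCP) lies between the finger pads; the fingertips stand 17 mm ahead of it and the grasp point (between the pads) lies 2 mm behind it; z points along the fingers, y is the line along which they close (so a half turn about z gives the same grasp; the last joint's range is limited). The gripper opens to 85 mm and grips with 20 to 120 N. Pads are 22 mm wide; open, the fingers measure 114 mm over their backs; the gripper's body (76 mm by 85 mm) begins 54 mm behind the grasp point. The pads swing forward as they close: fully open they stand 13 mm farther back than shut.
Start: joints at [1.17, 0.291, -0.153, 1.127, 0, 1.431], TCP at [135.874, 507.111, 248.305] pointing down, gripper open.
Joint ranges: [-2.52, 2.52], [-0.91, 1.74], [-1.3, 1.37], [-1.96, 2.02], [-1.52, 1.47], [-3.14, 3.14]. Speed limits (rad/s): [2.22, 2.22, 2.79, 3.14, 3.14, 3.14].

## Interface

Orientations are given as a unit quaternion [w, x, y, z].
In Python, from bench import env gives the robot as it stands. The module is installed in compiled form; this text tells all that it offers.
- The arm moves only by the shell command python3 -m handwheel 'ROWS' [OPENING] [FORCE]. ROWS is JSON, a list of rows, each a list of 4 numbers: the shift along the tool's x, y, z as a fraction of full scale, then the turn about the tool's z as a fraction of full scale. In form: [[x, y, z, yaw], ...]. A call has 1 to 5 rows; each row shifts and turns the commanded pose from where the row before left it, along the tool's axes as they then stand; what a row does not reach is not made up. Full scale, the value 1, is 5 cm for a shift and 0.12 rad for a turn. A row lasts 1/8 s, in which the tool goes at most 62.5 mm and 10.7 degrees, less where a joint would pass 70% of its speed; a pose out of reach is approached as far as the arm can. A call with a number of a shift or a turn outside -1 to 1 is refused whole. A call with a gripper value outside its range is refused whole. OPENING is the finger opening in mm, from 0 to 85.4, set as the call begins (- or left out, the last holds). The fingers move at their own pace and stop on an object; FORCE is the grip in N (left out, the last holds). Time passes only in rows, so rows that do not move let the fingers close. It gives the time, the measured TCP pose, the force, the opening and the grip force at its end, in the units of the state.
- env.observe(): the state, without advancing time (a new reading comes with each control period).
- env.read_camera(name): name is "scene" or "top" or "wrist"; returns the picture (480x640x3 uint8, red, green, blue); there is no depth.
- env.get_calibration(name): a dict with "vfov" (degrees; the focal length in pixels is half the picture's height over the tangent of half this angle, whatever the lens; pixels are square), "cx", "cy" (the principal point, pixels), "dist" ([k1, k2, p1, p2, k3] as OpenCV has them; the pictures are not rectified), "pose" (4x4, takes a point from camera to world coordinates). Camera axes: x right, y down, z forward; pixel columns grow to the right and rows downward; lengths in mm; the calibration is good to about 2 mm. A picture is of the moment at which its call begins: read the wrist's pose just before it. get_calibration takes no time and is no camera call; for the wrist camera it gives the pose at the moment of the call.
- env.job_done(): hands the job in; it is judged then, once.
The state is a dict: "time_s": time; "joint_positions": joint angles; "dq": joint speeds; "effort": joint torques, N m; "eef_pos": TCP position; "ee_rot": TCP orientation; "wrist_force": force on the tool from outside, world axes, zero at the start; "wrist_torque": the same for the moment, N m; "opening": opening from 0.0 (shut) to 1.0 (fully open); "finger_force": force on a finger pad.
Only numpy, scipy, OpenCV 4.12 (cv2) and the standard library are available. Lean on these libraries where they do the work, as an engineer would, in place of code of your own. Each camera call takes 0.05 s, during which the arm holds its last target. There are 200 camera calls.

## Working session

There is one attempt and no reset: what is moved stays moved. The work goes in short steps, Python scripts to look and compute and a shell command to move; the robot and the scene stay as the last step left them, time stands still between calls to the robot, and variables do not carry over. Pictures are saved under pics/ and viewed, at most 11 in all, crops included, and the job is handed in when it is done.

```bash
mkdir -p pics
cat > h.py <<'E'
import numpy as np, cv2
from bench import env
def cam(n):
    c=env.get_calibration(n); f=240/np.tan(np.radians(c["vfov"])/2)
    K=np.array([[f,0,c["cx"]],[0,f,c["cy"]],[0,0,1.]])
    return K,np.array(c["dist"],float),np.array(c["pose"],float)
def snap(n,fn):
    C=cam(n); im=env.read_camera(n)[:,:,::-1].copy(); cv2.imwrite("pics/"+fn,im); return im,C
def ray(C,px,z):
    K,d,P=C; p=cv2.undistortPoints(np.array(px,float).reshape(-1,1,2),K,d)[:,0]
    r=np.c_[p,np.ones(len(p))]@P[:3,:3].T; o=P[:3,3]
    return o+r*((np.asarray(z)-o[2])/r[:,2])[:,None]
def proj(C,X):
    K,d,P=C; T=np.linalg.inv(P); 
    return cv2.projectPoints(np.array(X,float).reshape(-1,3),cv2.Rodrigues(T[:3,:3])[0],T[:3,3],K,d)[0][:,0]
E
python3 - <<'E'
from h import *
a,C=snap("top","top0.png"); b,D=snap("scene","scene0.png"); w,W=snap("wrist","wrist0.png")
print(C[2].round(2),D[2].round(2)); print(env.observe())
cv2.imwrite("pics/all.png",np.vstack([np.hstack([cv2.resize(b,(400,300)),cv2.resize(w,(400,300))])]))
E
```

```text
[[ 3.0000e-02 -1.0000e+00  5.0000e-02  5.4415e+02]
 [-1.0000e+00 -3.0000e-02 -3.0000e-02 -5.1730e+01]
 [ 3.0000e-02 -5.0000e-02 -1.0000e+00  9.9107e+02]
 [ 0.0000e+00  0.0000e+00  0.0000e+00  1.0000e+00]] [[ 6.40000e-01  4.10000e-01 -6.50000e-01  1.15156e+03]
 [ 7.70000e-01 -3.60000e-01  5.30000e-01 -5.44820e+02]
 [-1.00000e-02 -8.40000e-01 -5.50000e-01  5.94100e+02]
 [ 0.00000e+00  0.00000e+00  0.00000e+00  1.00000e+00]]
{'time_s': 0.15, 'joint_positions': array([ 1.16971031e+00,  2.91160493e-01, -1.53916559e-01,  1.12672592e+00,
        3.19350474e-06,  1.43150052e+00]), 'dq': array([ 0.00232559, -0.00129852,  0.00339623,  0.00086164,  0.00036786,
        0.00045417]), 'effort': array([ 1.55847159e-03, -5.37369096e+01,  3.31520855e+01,  1.14358330e-02,
       -1.24970043e-04,  3.92776414e-06]), 'eef_pos': array([135.74635122, 506.82592071, 247.87281956]), 'ee_rot': array([-1.35883128e-04,  1.30521626e-01,  9.91445335e-01, -4.84634890e-04]), 'wrist_force': array([0.58665322, 0.06646375, 0.49060431]), 'wrist_torque': array([-0.03175753, -0.03226458, -0.03170838]), 'finger_force': 0.0, 'opening': 1.0037605880282863}
```

View pics/top0.png

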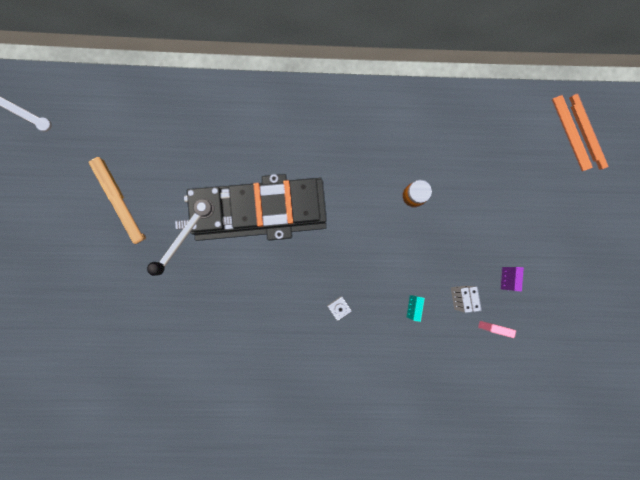

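View pics/scene0.png

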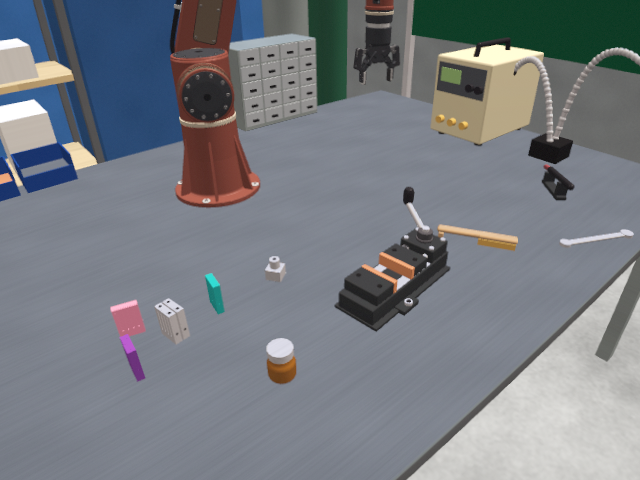

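The top view shows the steel slotted pair at (468,300). Its look-alikes are turquoise at (416,309), purple at (513,279) and pink (497,329). The fixed jaw is on the right of the vice, with copper faces at about (288,203) and (261,203). The lever grip is at (155,268). By the description I choose the steel pair at (468,300), and I'll check it in a close crop.

Run:
```python
from h import *
a=cv2.imread("pics/top0.png")
c1=cv2.resize(a[270:350,395:535],(800,457),interpolation=cv2.INTER_CUBIC)[:, :]
c1=cv2.resize(a[280:325,440:490],None,fx=8,fy=8,interpolation=cv2.INTER_CUBIC)
c2=cv2.resize(a[170:245,240:330],None,fx=4.4,fy=4.4,interpolation=cv2.INTER_CUBIC)
H=360; o=np.zeros((H,800,3),np.uint8); o[:,:400]=c1[:H]; 
c2=c2[:330,:396]; o[:c2.shape[0],402:402+c2.shape[1]]=c2
cv2.imwrite("pics/crop1.png",o)
C=cam("top")
pts=[(468,300),(416,309),(513,279),(497,329),(155,268),(202,208),(274,203),(340,309),(418,192)]
print(ray(C,pts,[66,66,66,66,130,110,71,46,62]).round(0).tolist())
```

```text
[[495.0, -360.0, 66.0], [476.0, -262.0, 66.0], [537.0, -444.0, 66.0], [443.0, -414.0, 66.0], [541.0, 205.0, 130.0], [649.0, 134.0, 110.0], [668.0, 9.0, 71.0], [471.0, -121.0, 46.0], [698.0, -264.0, 62.0]]
```

View pics/crop1.png

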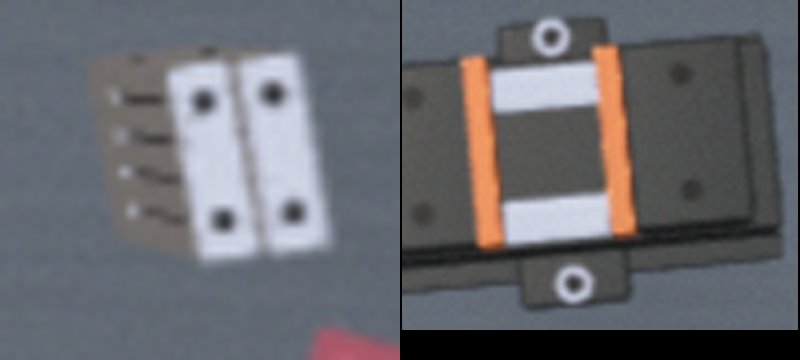

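The crop confirms the pair: bright steel, standing upright with a narrow air gap and slots in the broad face. Corners in the crop (8x): left insert (168,68), (228,60), (255,256), (200,264); right insert (240,58), (298,52), (330,242), (268,252). In the vice crop (4.4x), the fixed face edge runs (594,48)–(611,236) and the moving face edge (487,57)–(503,246).

```bash
cat > m.py <<'E'
from h import *
if __name__=="__main__":
    C=cam("top")
    q=np.array([(168,68),(228,60),(255,256),(200,264),(240,58),(298,52),(330,242),(268,252)])/8+[440,280]-.4
    X=ray(C,q,66.); 
    for k in (0,4):
        c=X[k:k+4]; e=(c[0]+c[1]-c[2]-c[3])[:2]/2; print("ins",c.mean(0).round(1),"long axis deg",np.degrees(np.arctan2(e[1],e[0])).round(1),np.hypot(*e).round(1))
    v=(np.array([(594,48),(611,236),(487,57),(503,246)])-[402,0])/4.4+[240,170]-.4
    Y=ray(C,v,71.); print(Y.round(1).tolist())
    f=(Y[0]+Y[1])/2; m=(Y[2]+Y[3])/2; print("foot",f.round(1),"mov",m.round(1),"open",np.linalg.norm(m-f).round(1))
    for a,b in((0,1),(2,3)):
        e=(Y[a]-Y[b])[:2]; print("jaw y axis(neg) deg",np.degrees(np.arctan2(e[1],e[0])).round(2),np.hypot(*e))
    g=ray(C,[(155,268)],130.)[0]; s=ray(C,[(202,207)],115.)[0]; print(g,s,np.linalg.norm((g-s)[:2]))
    print(cam("wrist")[2].round(2).tolist())
E
python3 m.py
```

```text
ins [ 495.7 -356.4   66. ] long axis deg 9.0 46.1
ins [ 498.7 -373.1   66. ] long axis deg 9.3 45.2
[[710.4, -7.3, 71.0], [630.2, -16.8, 71.0], [705.1, 38.0, 71.0], [624.7, 28.8, 71.0]]
foot [670.3 -12.   71. ] mov [664.9  33.4  71. ] open 45.8
jaw y axis(neg) deg 6.75 80.77358896125347
jaw y axis(neg) deg 6.55 80.99671146072266
[540.98533089 205.3502224  130.        ] [650.66298118 132.61686296 115.        ] 131.60291997659175
[[0.26, 0.92, 0.31, 58.34], [0.97, -0.25, -0.08, 529.23], [-0.0, 0.32, -0.95, 372.93], [0.0, 0.0, 0.0, 1.0]]
```

```bash
python3 -m handwheel '[[-0.575,-0.75,0,0],[-0.575,-0.75,0,0],[-0.575,-0.75,0,0],[-0.575,-0.75,0,0],[-0.575,-0.75,0,0]]' 60 60
python3 -m handwheel '[[-0.575,-0.75,0,0],[-0.575,-0.75,0,0],[-0.575,-0.75,0,0],[-0.575,-0.75,0,0],[-0.575,-0.75,0,0]]'
python3 -m handwheel '[[-0.575,-0.75,0,0],[-0.575,-0.75,0,0],[-0.575,-0.75,0,0],[-0.575,-0.75,0,0],[-0.575,-0.75,0,0]]'
python3 -m handwheel '[[-0.575,-0.75,0,0],[-0.575,-0.75,0,0],[-0.575,-0.75,0,0],[-0.575,-0.75,0,0],[-0.575,-0.75,0,0]]'
python3 -m handwheel '[[0,0,0,-0.88],[0,0,0,-0.88],[0,0,0,-0.88],[0,0,0,-0.88],[0,0,0,0]]'
```

```text
time_s: 0.78
eef_pos: [226.4, 287.4, 248.2]
ee_rot: [0.0, 0.13, 0.991, 0.0]
wrist_force: [0.5, 0.1, 1.5]
opening: 0.705
finger_force: 0.0
time_s: 1.4
eef_pos: [316.8, 69.0, 248.4]
ee_rot: [0.0, 0.131, 0.991, 0.0]
wrist_force: [1.6, 0.8, 0.4]
opening: 0.705
finger_force: 0.0
time_s: 2.02
eef_pos: [407.1, -149.4, 248.2]
ee_rot: [-0.0, 0.131, 0.991, 0.0]
wrist_force: [0.5, 0.7, 0.5]
opening: 0.701
finger_force: 0.0
time_s: 2.65
eef_pos: [497.5, -367.5, 247.9]
ee_rot: [-0.0, 0.131, 0.991, 0.0]
wrist_force: [1.2, 0.0, 1.2]
opening: 0.703
finger_force: 0.0
time_s: 3.28
eef_pos: [497.1, -366.0, 248.0]
ee_rot: [-0.0, -0.08, 0.997, 0.0]
wrist_force: [0.7, 0.5, 1.1]
opening: 0.699
finger_force: 0.0
```

Run:
```python
from h import *
w,W=snap("wrist","wrist1.png"); np.save("W1.npy",np.array(W,dtype=object),allow_pickle=True)
X=[[495.7,-356.4,66],[498.7,-373.1,66],[497.1,-366,66]]; print(proj(W,X))
```

```text
[[329.3616593  213.1035563 ]
 [307.45006179 213.51369024]
 [316.8300734  212.93797886]]
```

View pics/wrist1.png

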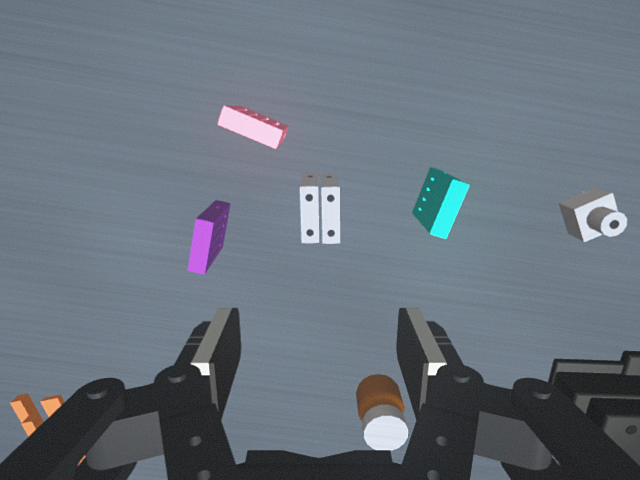

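The wrist picture shows the steel pair with top centres at (310,214.5) and (330.5,214.5), between purple at (208,240) and turquoise at (442,205). The pair is about 2.5 mm to +tool y and 1.3 mm to -tool x of the TCP. I'll correct by that and descend.

```bash
python3 -m handwheel '[[-0.025,0.05,0.8,0],[0,0,0.9,0],[0,0,0.8,0],[0,0,0.7,0],[0,0,0.4,0]]' 60 40
python3 -m handwheel '[[0,0,0.38,0],[0,0,0,0]]'
python3 -m handwheel '[[0,0,0,0],[0,0,0,0]]' 44 20
python3 -m handwheel '[[0,0,0,0],[0,0,0,0]]' 38 20
python3 -m handwheel '[[0,0,0,0],[0,0,0,0]]' 34 20
```

```text
time_s: 3.95
eef_pos: [497.2, -362.7, 66.2]
ee_rot: [-0.001, -0.079, 0.997, 0.001]
wrist_force: [1.0, 0.1, -0.2]
opening: 0.702
finger_force: 0.0
time_s: 4.2
eef_pos: [497.1, -362.6, 48.0]
ee_rot: [-0.001, -0.079, 0.997, 0.001]
wrist_force: [-0.6, 0.5, 0.5]
opening: 0.702
finger_force: 0.0
time_s: 4.45
eef_pos: [498.5, -363.9, 50.3]
ee_rot: [0.001, -0.08, 0.997, -0.001]
wrist_force: [0.2, -0.7, -0.1]
opening: 0.518
finger_force: 0.0
time_s: 4.7
eef_pos: [498.2, -363.6, 49.7]
ee_rot: [0.0, -0.08, 0.997, -0.0]
wrist_force: [-0.3, 0.9, -0.3]
opening: 0.447
finger_force: 0.0
time_s: 4.95
eef_pos: [498.0, -363.5, 49.3]
ee_rot: [-0.0, -0.08, 0.997, 0.0]
wrist_force: [0.4, -0.5, -0.2]
opening: 0.399
finger_force: 0.0
```

```bash
python3 -m handwheel '[[0,0,0,0],[0,0,0,0]]' 31 20
python3 -m handwheel '[[0,0,0,0],[0,0,0,0]]' 29 20
python3 -m handwheel '[[0,0,0,0],[0,0,0,0],[0,0,0,0]]' 24 60
python3 - <<'E'
from h import *
w,W=snap("wrist","wrist2.png")
E
```

```text
time_s: 5.2
eef_pos: [498.0, -363.5, 49.3]
ee_rot: [0.0, -0.08, 0.997, -0.0]
wrist_force: [-0.3, -0.3, -0.2]
opening: 0.362
finger_force: 0.2
time_s: 5.45
eef_pos: [498.1, -363.7, 49.4]
ee_rot: [0.0, -0.08, 0.997, -0.0]
wrist_force: [-0.2, -1.5, 0.5]
opening: 0.342
finger_force: 2.1
time_s: 5.82
eef_pos: [498.1, -363.6, 49.5]
ee_rot: [0.0, -0.08, 0.997, -0.0]
wrist_force: [0.4, 0.6, 4.1]
opening: 0.317
finger_force: 60.2
```

View pics/wrist2.png

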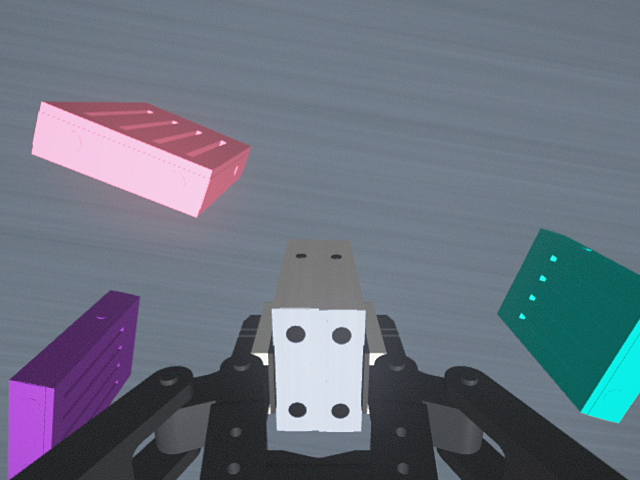

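Gripped: the two tops form one rectangle at (272..365, 308..432) with ends level, and the opening is 27 mm. Next I lift and work out the in-hand offset and the transfer.

```bash
python3 -m handwheel '[[0,0,-0.1,0],[0,0,-0.3,0],[0,0,-0.6,0],[0,0,-0.8,0],[0,0,-0.6,0]]'
python3 -m handwheel '[[0,0,0,0],[0,0,0,0]]'
python3 - <<'E'
from h import *
s=env.observe(); p=s["eef_pos"]; print(s["opening"]*85.4,s["finger_force"])
w,W=snap("wrist","wrist3.png")
from scipy.spatial.transform import Rotation as R
r=R.from_quat(np.roll(s["ee_rot"],-1)).as_matrix()
# same image place as when on bench: pixel of top centre (corners 272,310;365,308;361,432;277,432)
X=ray(W,[(272,310),(365,308),(361,432),(277,432)],p[2]+16.6); print(((X-p)@r).round(1).tolist(), ((X.mean(0)-p)@r).round(1))
ang=np.arctan2(r[1,1],r[0,1]); print(np.degrees(ang))
t=np.array([667.6,10.5,p[2]]); print(p,(t-p)@r/50)
print(cv2.absdiff(cv2.imread("pics/wrist2.png")[305:435,270:368],w[305:435,270:368]).mean())
E
```

```text
time_s: 6.5
eef_pos: [498.0, -363.5, 171.5]
ee_rot: [0.0, -0.08, 0.997, -0.0]
wrist_force: [0.4, -0.3, -5.1]
opening: 0.32
finger_force: 60.0
time_s: 6.75
eef_pos: [497.4, -362.9, 168.1]
ee_rot: [-0.001, -0.08, 0.997, 0.001]
wrist_force: [-0.5, 0.4, -6.2]
opening: 0.317
finger_force: 60.1
27.075208448897367 60.14368414878845
[[22.1, -12.7, -16.6], [22.7, 14.8, -16.6], [-23.0, 15.1, -16.6], [-23.0, -12.7, -16.6]] [ -0.3   1.1 -16.6]
99.20433592062457
[ 497.38057689 -362.86955732  168.10661213] [-4.55501606e+00  6.82668253e+00  5.05998215e-03]
1.7704866562009418
```

```bash
python3 -m handwheel '[[-0.3,0.45,0,0],[-0.455,0.683,0,0],[-0.455,0.683,0,0],[-0.455,0.683,0,0],[-0.455,0.683,0,0]]'
python3 -m handwheel '[[-0.455,0.683,0,0],[-0.455,0.683,0,0],[-0.455,0.683,0,0],[-0.455,0.683,0,0],[-0.4,0.6,0,0]]'
python3 -m handwheel '[[-0.2,0.3,0,0],[0,0,0,0.37],[0,0,0,0],[0,0,0,0]]'
python3 - <<'E'
from h import *
s=env.observe(); p=s["eef_pos"]; 
w,W=snap("wrist","wrist4.png"); a,C=snap("top","top4.png")
print(p,s["ee_rot"],s["finger_force"])
u=np.array([-.1158,.9933,0]); v=np.array([-.9933,-.1158,0]); f=np.array([670.3,-12,71])
print(proj(W,[f+40*v,f-40*v,f+46*u+40*v,f+46*u-40*v]).round(1).tolist())
cv2.imwrite("pics/c4.png",np.hstack([w[200:480,140:500],cv2.resize(a[160:260,220:330],(308,280),interpolation=cv2.INTER_CUBIC)]))
E
```

```text
time_s: 7.42
eef_pos: [576.7, -187.8, 167.5]
ee_rot: [-0.001, -0.08, 0.997, 0.001]
wrist_force: [0.7, 0.1, -6.1]
opening: 0.321
finger_force: 60.3
time_s: 8.05
eef_pos: [659.6, -5.7, 167.2]
ee_rot: [-0.002, -0.08, 0.997, 0.0]
wrist_force: [0.0, -0.6, -6.5]
opening: 0.32
finger_force: 60.3
time_s: 8.55
eef_pos: [667.2, 8.6, 168.7]
ee_rot: [-0.001, -0.058, 0.998, 0.0]
wrist_force: [0.1, 0.4, -5.5]
opening: 0.316
finger_force: 60.5
[667.18088552   8.58066133 168.73850393] [-5.32784857e-04 -5.81506645e-02  9.98307676e-01  1.97015630e-05] 60.46599268913269
[[278.3, 182.5], [282.5, 312.8], [362.2, 182.4], [357.9, 312.7]]
```

View pics/c4.png

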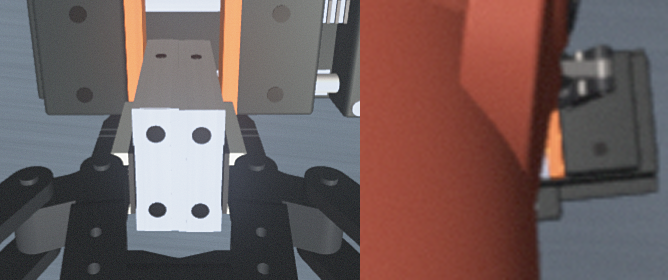

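The pair's top is centred at about (319.5,370). The copper outer edges are at cols 265.5 and 379.3, so the jaw centre is at about 322.4. I shift the pair about 2.2 mm towards the moving jaw and lower it.

```bash
python3 -m handwheel '[[-0.02,0.044,0,0],[0,0,0.4,0],[0,0,0.5,0],[0,0,0.35,0],[0,0,0.1,0]]'
python3 -m handwheel '[[0,0,0.03,0],[0,0,0,0],[0,0,0,0]]'
```

```text
time_s: 9.28
eef_pos: [667.7, 11.5, 100.6]
ee_rot: [-0.001, -0.058, 0.998, 0.0]
wrist_force: [0.5, 0.5, -5.5]
opening: 0.313
finger_force: 60.5
time_s: 9.65
eef_pos: [668.8, 11.4, 101.1]
ee_rot: [0.001, -0.058, 0.998, -0.0]
wrist_force: [0.7, -0.1, -6.6]
opening: 0.325
finger_force: 60.5
```

```bash
python3 -m handwheel '[[0,0,0.04,0],[0,0,0.03,0],[0,0,0.02,0],[0,0,0,0],[0,0,0,0]]'
python3 -m handwheel '[[0,0,0.02,0],[0,0,0.02,0],[0,0,0,0],[0,0,0,0]]'
```

```text
time_s: 10.28
eef_pos: [668.4, 11.4, 95.8]
ee_rot: [0.0, -0.058, 0.998, -0.0]
wrist_force: [0.2, 0.7, -5.8]
opening: 0.317
finger_force: 60.5
time_s: 10.78
eef_pos: [668.5, 11.4, 94.5]
ee_rot: [0.0, -0.058, 0.998, -0.0]
wrist_force: [-3.2, 0.6, 6.0]
opening: 0.319
finger_force: 62.2
```

```bash
python3 -m handwheel '[[0,0,0,0],[0,0,0,0],[0,0,0,0]]' 27 20
python3 -m handwheel '[[0,0,0,0],[0,0,0,0],[0,0,0,0]]' 31
python3 -m handwheel '[[0,0,0,0],[0,0,0,0],[0,0,0,0]]' 45
python3 -m handwheel '[[0,0,-0.1,0],[0,0,-0.3,0],[0,0,-0.7,0],[0,0,-0.8,0],[0,0,-0.6,0]]' 55
python3 - <<'E'
from h import *
s=env.observe(); print(s["eef_pos"])
w,W=snap("wrist","wrist5.png"); b,D=snap("scene","scene5.png")
cv2.imwrite("pics/c5.png",np.hstack([w[180:480,140:500],cv2.resize(b[200:330,320:470],(346,300),interpolation=cv2.INTER_CUBIC)]))
E
```

```text
time_s: 11.15
eef_pos: [668.5, 11.4, 94.6]
ee_rot: [0.0, -0.058, 0.998, -0.0]
wrist_force: [-4.1, 0.6, 5.9]
opening: 0.321
finger_force: 59.1
time_s: 11.52
eef_pos: [668.5, 11.4, 93.8]
ee_rot: [0.0, -0.058, 0.998, -0.0]
wrist_force: [-0.1, -0.5, -0.1]
opening: 0.367
finger_force: 0.0
time_s: 11.9
eef_pos: [668.4, 11.4, 93.8]
ee_rot: [0.0, -0.058, 0.998, -0.0]
wrist_force: [-0.1, 0.1, 0.1]
opening: 0.528
finger_force: 0.0
time_s: 12.52
eef_pos: [668.9, 11.4, 222.1]
ee_rot: [0.001, -0.058, 0.998, -0.0]
wrist_force: [0.6, -0.8, -0.4]
opening: 0.646
finger_force: 0.0
[668.87592787  11.36730198 222.06348366]
```

View pics/c5.png

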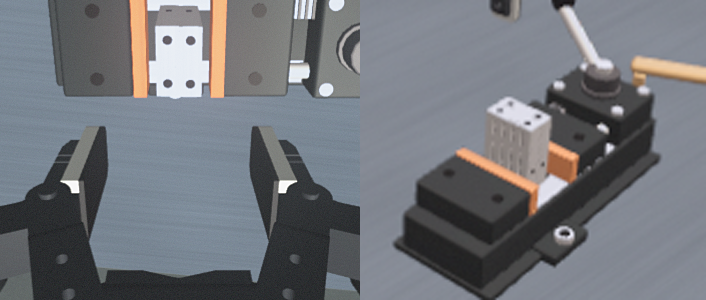

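The wrist and scene crops show the pair standing upright, ends level, between the copper faces and clear of both. Next is the lever grip.

```bash
python3 -m handwheel '[[0.43,0.838,0,0],[0.43,0.838,0,0],[0.43,0.838,0,0],[0.43,0.838,0,0],[0.43,0.838,0,0]]' 60
python3 -m handwheel '[[0,0,0,0.937],[0,0,0,0.937],[0,0,0,0.937],[0,0,0,0.937],[0,0,0,0.937]]'
python3 -m handwheel '[[0,0,0,0.937],[0,0,0,0],[0,0,0,0]]'
python3 - <<'E'
from h import *
s=env.observe(); print(s["eef_pos"],s["ee_rot"])
w,W=snap("wrist","wrist6.png"); p=s["eef_pos"]
print(proj(W,[[p[0],p[1],130],[541,205,130],[652,136,110]]).round(1).tolist())
E
```

```text
time_s: 13.25
eef_pos: [536.2, 208.2, 219.0]
ee_rot: [0.0, -0.058, 0.998, 0.0]
wrist_force: [1.6, 0.5, 0.3]
opening: 0.704
finger_force: 0.0
time_s: 13.88
eef_pos: [537.1, 207.0, 218.9]
ee_rot: [-0.0, 0.223, 0.975, -0.0]
wrist_force: [-0.3, -0.3, -0.2]
opening: 0.705
finger_force: 0.0
time_s: 14.25
eef_pos: [537.2, 207.0, 218.9]
ee_rot: [-0.0, 0.274, 0.962, -0.0]
wrist_force: [0.3, -0.4, -0.2]
opening: 0.699
finger_force: 0.0
[537.1876321  207.02668124 218.85484731] [-1.16989505e-05  2.74450018e-01  9.61601366e-01 -1.50339735e-05]
[[315.4, 256.8], [316.0, 264.0], [316.6, 425.1]]
```

View pics/wrist6.png

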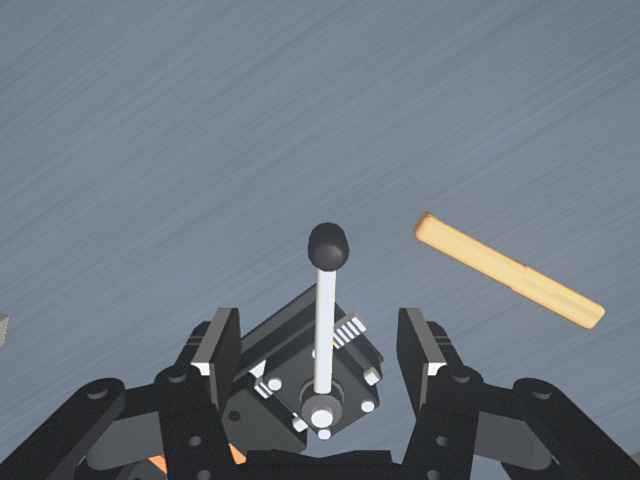

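The grip's top is at (328.5,252) and the shaft at (322,415). TCP projects to (315,257). So the grip is about 8 mm to +tool y and the lever lies 2.3° off the tool axis. I'll correct, descend astride the grip and close loosely.

```bash
python3 -m handwheel '[[0.02,0.16,0,0],[0,0,0,0.33],[0,0,0.6,0],[0,0,0.8,0],[0,0,0.6,0]]' 60
python3 -m handwheel '[[0,0,0.1,0],[0,0,0,0]]'
python3 -m handwheel '[[0,0,0,0],[0,0,0,0],[0,0,0,0],[0,0,0,0]]' 30 20
python3 - <<'E'
from h import *
s=env.observe(); p=s["eef_pos"]
print(p,s["ee_rot"]); w,W=snap("wrist","wrist7.png"); cv2.imwrite("pics/c7.png",w[200:480,120:520])
E
```

```text
time_s: 14.92
eef_pos: [540.4, 214.7, 117.3]
ee_rot: [-0.0, 0.294, 0.956, -0.0]
wrist_force: [0.6, 0.2, 0.3]
opening: 0.703
finger_force: 0.0
time_s: 15.18
eef_pos: [541.1, 214.7, 114.4]
ee_rot: [0.0, 0.294, 0.956, 0.0]
wrist_force: [0.1, 0.2, 0.5]
opening: 0.702
finger_force: 0.0
time_s: 15.68
eef_pos: [540.8, 214.4, 114.1]
ee_rot: [0.0, 0.295, 0.956, 0.0]
wrist_force: [-0.3, 0.6, -0.1]
opening: 0.35
finger_force: 0.0
[540.78459221 214.43996236 114.05435505] [1.50365010e-04 2.94571997e-01 9.55629263e-01 1.65824608e-04]
```

View pics/c7.png

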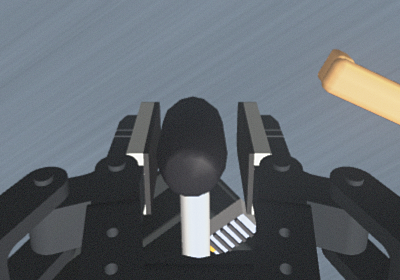

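The grip sits between the pads, centred at about (195,145) in the crop. Now I swing the lever.

```bash
python3 -m handwheel '[[-0.005,-0.135,0,-0.417],[-0.0135,-0.27,0,-0.833],[-0.0135,-0.27,0,-0.833],[-0.0135,-0.27,0,-0.833],[-0.0135,-0.27,0,-0.833]]'
python3 -m handwheel '[[-0.0135,-0.27,0,-0.833],[-0.0135,-0.27,0,-0.833],[-0.0135,-0.27,0,-0.833],[-0.0135,-0.27,0,-0.833],[0,0,0,0]]'
python3 - <<'E'
from h import *
s=env.observe(); p=s["eef_pos"]; q=s["ee_rot"]; d=p-[653,138.5,0]
print(p, np.degrees(np.arctan2(d[1],d[0]))%360-141.65, np.hypot(d[0],d[1]), "tool x", np.degrees(np.pi-2*np.arctan2(q[1],q[2]))-141.65+0, s["wrist_force"],s["finger_force"])
E
```

```text
time_s: 16.35
eef_pos: [518.9, 158.6, 113.9]
ee_rot: [0.0, 0.072, 0.997, 0.001]
wrist_force: [1.1, 3.8, -1.1]
opening: 0.351
finger_force: 1.9
time_s: 16.98
eef_pos: [521.5, 104.1, 113.8]
ee_rot: [-0.0, -0.125, 0.992, 0.0]
wrist_force: [-0.6, -0.6, 0.1]
opening: 0.353
finger_force: 0.0
[521.52994885 104.06239334 113.80070456] 53.02842177114172 135.90556685797492 tool x 52.67681361045297 [-0.62556707 -0.59545613  0.10426751] 0.0
```

```bash
python3 -m handwheel '[[-0.006,-0.162,0,-0.5],[-0.006,-0.162,0,-0.5],[-0.006,-0.162,0,-0.5],[-0.006,-0.162,0,-0.5],[0,0,0,0]]'
python3 -m handwheel '[[-0.006,-0.162,0,-0.5],[-0.006,-0.162,0,-0.5],[-0.006,-0.162,0,-0.5],[0,0,0,0],[0,0,0,0]]'
python3 -m handwheel '[[-0.004,-0.108,0,-0.333],[0,0,0,0],[0,0,0,0]]'
cat > l.py <<'E'
from h import *
s=env.observe(); p=s["eef_pos"]; q=s["ee_rot"]; d=p-[653,138.5,0]
print(p, np.radians(np.degrees(np.arctan2(d[1],d[0]))%360-141.65), np.hypot(d[0],d[1]), "tool x", np.radians(180-141.65)-2*np.arctan2(q[1],q[2]), s["wrist_force"],s["finger_force"])
w,W=snap("wrist","wrist8.png"); cv2.imwrite("pics/c8.png",w[160:480,120:640])
E
python3 l.py
```

```text
time_s: 17.6
eef_pos: [533.1, 74.6, 113.6]
ee_rot: [-0.0, -0.242, 0.97, 0.0]
wrist_force: [-1.0, 0.5, -0.5]
opening: 0.354
finger_force: 0.5
time_s: 18.23
eef_pos: [546.0, 54.8, 113.5]
ee_rot: [-0.001, -0.329, 0.944, 0.0]
wrist_force: [-4.9, 2.3, 1.6]
opening: 0.354
finger_force: 2.3
time_s: 18.6
eef_pos: [549.1, 50.9, 113.5]
ee_rot: [-0.001, -0.348, 0.938, 0.001]
wrist_force: [-6.1, 3.3, 2.8]
opening: 0.357
finger_force: 3.2
[549.13052247  50.86951158 113.48240311] 1.3701354041527294 135.8969126309079 tool x 1.3795402136600354 [-6.07696991  3.33210417  2.833061  ] 3.205203026882373
```

View pics/c8.png

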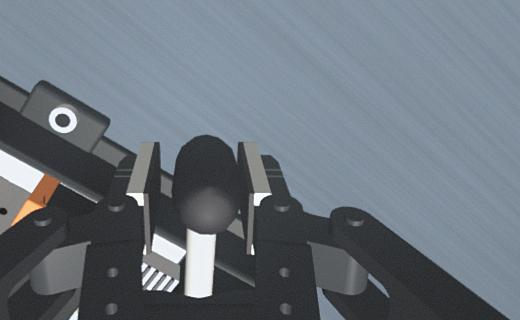

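```bash
python3 -m handwheel '[[-0.003,-0.08,0,-0.25],[-0.003,-0.08,0,-0.25],[0,0,0,0],[0,0,0,0]]'
python3 l.py
```

```text
time_s: 19.15
eef_pos: [554.2, 45.2, 113.4]
ee_rot: [-0.001, -0.376, 0.927, 0.001]
wrist_force: [-8.6, 3.7, 4.7]
opening: 0.355
finger_force: 4.1
[554.15381124  45.2370794  113.43427849] 1.4256771043461587 135.8990117404201 tool x 1.4396143703652793 [-8.62405616  3.71499444  4.73468638] 4.137150059686974
```

```bash
python3 -m handwheel '[[0,0.03,0,0],[0,0,0,0],[0,0,0,0],[0,0,0,0]]' 60
python3 -m handwheel '[[0,0,-0.3,0],[0,0,-0.7,0],[0,0,-0.8,0],[0,0,-0.6,0],[0,0,0,0]]'
python3 -m handwheel '[[0.8,0,-0.4,0],[0.8,0,0,0],[0.8,0,0,0],[0.8,0,0,0],[0,0,0,0]]'
python3 - <<'E'
from h import *
a,C=snap("top","top9.png"); b,D=snap("scene","scene9.png")
print(env.observe()["time_s"])
c1=cv2.resize(a[150:290,130:340],(495,330),interpolation=cv2.INTER_CUBIC); c2=cv2.resize(b[200:330,340:460],(305,330),interpolation=cv2.INTER_CUBIC)
cv2.imwrite("pics/c9.png",np.hstack([c1,c2]))
E
```

```text
time_s: 19.7
eef_pos: [555.4, 45.3, 113.9]
ee_rot: [0.0, -0.376, 0.927, -0.0]
wrist_force: [-0.7, -0.1, 0.5]
opening: 0.704
finger_force: 0.2
time_s: 20.32
eef_pos: [556.6, 45.2, 237.3]
ee_rot: [0.003, -0.376, 0.927, -0.001]
wrist_force: [0.1, 1.0, -0.5]
opening: 0.7
finger_force: 0.0
time_s: 20.95
eef_pos: [438.6, -67.3, 253.8]
ee_rot: [-0.0, -0.375, 0.927, 0.0]
wrist_force: [-0.2, 0.2, -0.7]
opening: 0.703
finger_force: 0.0
21.05
```

View pics/c9.png

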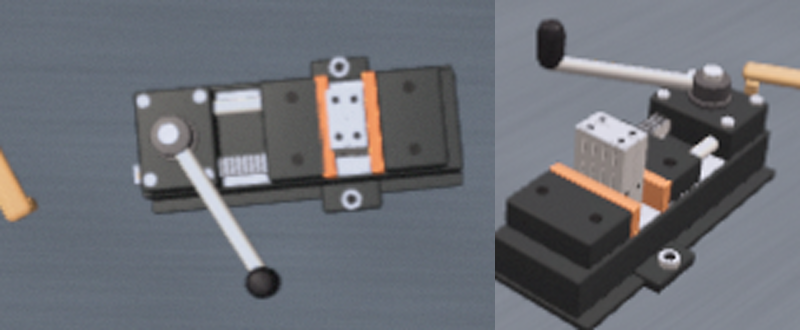

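Run:
```python
from h import *
C=cam("top")
k=lambda P:np.array(P,float)/2.357+[130,150]-.3
g=ray(C,k([(262,281),(170,134)]),[130.,120.]); d=(g[0]-g[1])[:2]; print("lever",np.radians(np.degrees(np.arctan2(d[1],d[0]))%360-141.65),np.hypot(*d))
X=ray(C,k([(330,84),(364,80),(367,150),(335,151)]),111.); Y=ray(C,k([(362,73),(370,173),(328,77),(336,177)]),71.)
print("pair-foot",X.mean(0)-Y[:2].mean(0)); u=np.array([-.116,.993,0]);v=np.array([-.993,-.116,0])
D=X.mean(0)-Y[:2].mean(0); print("x_v",D@u,"y_v",D@v, "opening",(Y[2:].mean(0)-Y[:2].mean(0))@u)
```

```text
lever 1.265125452387082 130.36439263525713
pair-foot [-0.74593952 11.28090416 40.        ]
x_v 11.288466817192427 y_v -0.5678669424458701 opening 27.101850789775714
```

The lever rests at about 1.27 rad. The pair is clamped, roughly 0.6 mm off mid jaw width, and the arm is clear, so I hand in.

```bash
python3 -c "
from bench import env
print(env.job_done())"
```

```text
the job is handed in; nothing more can be done
None
```

I handed the job in: the insert pair stands upright in the vice, about 0.6 mm off mid jaw width, clamped with the lever at about 1.27 rad, the arm is clear, and no verdict came back.

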